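# Turn the jug warmer up one click and start it

### The arm

A 7-joint arm with a two-finger parallel gripper is mounted at the origin on the work surface. World frame = base frame: x ahead of the robot, y to its left, z up, the work surface at z = 0. Lengths are in m, angles in rad, forces in N, time in s.
With the tool pointing down it reaches from about 0.4 to 0.875 m from the base axis. Payload 19.3 kg.
Tool frame: the origin (TCP) lies at the very end of the fingers, on their centre line; the grasp point (between the pads) lies bot.grasp_offset behind it (bot.grasp_offset is the distance from the TCP to the grasp point, in m); z points along the fingers, y is the direction in which the jaws open and shut (so a half turn about z gives the same grasp; the last joint's range is limited). The gripper opens to 85 mm and grips with 20 to 120 N. Pads are 22 mm wide; open, the fingers measure 114 mm over their backs; the gripper's body (76 mm by 85 mm) begins 54 mm behind the grasp point. The pads swing forward as they close: fully open they stand 13 mm farther back than shut.
Start: joints at [1.049, 0.521, -0.036, 1.599, 0.021, 1.021, -0.113], TCP at [0.273, -0.562, 0.231] pointing down, gripper open.
Joint ranges: [-2.91, 2.91], [-0.3, 2.13], [-1.5, 1.42], [0.17, 2.43], [-1.26, 4.41], [0.16, 1.93], [-2.52, 2.52]. Speed limits (rad/s): [1.89, 1.89, 2.39, 2.39, 3.01, 3.01, 3.01].

### API

Orientations are given as [roll, pitch, yaw] about the fixed x, y, z axes, in that order (R = Rz(yaw) Ry(pitch) Rx(roll)).
In Python, from workcell import bot gives the robot as it stands. The module is installed in compiled form; this text tells all that it offers.
- The arm moves only by the shell command python3 -m handwheel 'ROWS' [OPENING] [FORCE]. ROWS is JSON, a list of rows, each a list of 6 numbers: the shift along the tool's x, y, z as a fraction of full scale, then the turn, a rotation vector about the tool's x, y, z as a fraction of full scale. In form: [[x, y, z, rx, ry, rz], ...]. A call has 1 to 8 rows; each row shifts and turns the commanded pose from where the row before left it, along the tool's axes as they then stand; what a row does not reach is not made up. Full scale, the value 1, is 0.025 m for a shift and 360 degrees for a turn. A row lasts 1/8 s, in which the tool goes at most 62.5 mm and 10.7 degrees, less where a joint would pass 70% of its speed; a pose out of reach is approached as far as the arm can. A call with a number of a shift or a turn outside -1 to 1 is refused whole. A call with a gripper value outside its range is refused whole. OPENING is the closure, from -1 (fully open) to 1 (shut), set as the call begins (- or left out, the last holds). The fingers move at their own pace and stop on an object; FORCE is the grip in N (left out, the last holds). Time passes only in rows, so rows that do not move let the fingers close. It gives the time, the measured TCP pose, the force and the opening at its end, in the units of the state.
- bot.observe(): the state, without advancing time (a new reading comes with each control period).
- bot.grab_frame(name): name is "side" or "top"; returns a dict with "pixels" (400x640x3 uint8, blue, green, red), "vertical_fov" (degrees; the focal length in pixels is half the picture's height over the tangent of half this angle, whatever the lens; pixels are square), "cx", "cy" (the principal point, pixels), "R" (3x3) and "t" (3): a world point X has camera coordinates R X + t. Camera axes: x right, y down, z forward; pixel columns grow to the right and rows downward; lengths in m; the calibration is good to about 2 mm. A picture is of the moment at which its call begins. There is no depth.
- bot.job_done(): hands the job in, once; it reports no verdict.
Trained networks look in a picture, given as the dict that the camera call returned (one of the last four; its "shot" number tells which), for a name from the list of things; names that differ only in an ending like _2 or _b are one class to them, and where a whole thing is asked for, a point or a joint stands for the part that bears it (a point fixed in the world has none). Each returns a list of dicts, best first, with "score" (0 to 1); they miss things now and then, are a little off and sometimes report something else, mostly with a low value. They report only what shows in the picture. A call takes as long as a camera call.
- bot.trace(picture, thing): "region" (400x640 bool, what is visible of it) and "point" ([column, row] in pixels, amid what is visible of it).
The state is a dict: "clock": time; "qpos": joint angles; "qd": joint speeds; "joint_efforts": joint torques, N m; "position": TCP position; "tool_rot": TCP orientation; "force": force on the tool from outside, world axes, zero at the start; "moment": the same for the moment, N m; "grip_width": finger opening in m.
Only numpy, scipy, OpenCV 4.12 (cv2) and the standard library are available. Lean on these libraries where they do the work, as an engineer would, in place of code of your own. Each camera call takes 0.05 s, during which the arm holds its last target.

### The job

The tea in the jug is getting cool: with a fingertip resting on the knurled wheel of the large warmer (the one the jug stands on), roll the top of the wheel away from the robot by one click, so that it rests in the middle click and never slips on to the third, then press that warmer's push button fully down and let it come up. Only touch the wheel and the button: nothing is picked up or shifted, and the small warmer's wheel and button are left alone.

Things in the scene. Friction and masses are not known exactly. Their poses are not given: they have to be found in the camera images.
- jug_warmer: large warmer, fixed: grey box 160 (x) by 320 (y) by 58 mm high. Its round hot plate, 136 mm across, lies 78 mm to +y of the middle; wheel and, 65 mm nearer the robot, push button lie 115 mm to -y. Origin: middle of its underside, on the counter; x away from the robot, y to its left, turned up to 0.35 rad. It may be the left or the right one of the two.
- mug_warmer: small warmer, fixed to the counter, to be left alone: like the large one but 270 mm long, hot plate 100 mm across and 70 mm from its middle, wheel and button 95 mm from its middle on the other side.
- jug_wheel (a joint): angle of the large warmer's knurled thumbwheel, rad; grows as its top moves away from the robot. Clicks at 0 (low), 0.6 (middle), 1.2 (high); starts low. A sprung detent pulls it to the nearest click, flipping over half-way; to turn it takes up to 0.07 N m (2.3 N at the rim). 18 mm of rim travel is one click. A white line across the rim stands straight up at 0.6, leans to the robot at 0.
- jug_wheel_top (a point): highest point of the large warmer's wheel (74 mm above the counter), not turning with it. The wheel is black, 60 mm in diameter, 18 mm wide, on a level axle along y, and stands 16 mm out of the housing's flat top. x: away from the robot, as the rim has to travel; y: to the hot plate; z: up. Fingertip friction at least 0.48; 6 N of push is ample.
- jug_start (a joint): push button of the large warmer, pressed down: 0 up, 0.006 m fully down; springs back; fully down takes about 4 N.
- jug_start_top (a point): middle of the top of the large warmer's push button, a black cap 20 mm across in a steel collar, 65 mm from the wheel's top towards the robot (the warmer's -x).
- mug_wheel (a joint): angle of the small warmer's knurled thumbwheel, rad; grows as its top moves away from the robot. Clicks at 0 (low), 0.6 (middle), 1.2 (high); starts low, to be left so. A sprung detent pulls it to the nearest click, flipping over half-way; to turn it takes up to 0.07 N m (2.3 N at the rim). 18 mm of rim travel is one click. A white line across the rim stands straight up at 0.6, leans to the robot at 0.
- mug_wheel_top (a point): highest point of the small warmer's wheel (74 mm above the counter), not turning with it. The wheel is black, 60 mm in diameter, 18 mm wide, on a level axle along y, and stands 16 mm out of the housing's flat top. x: away from the robot, as the rim has to travel; y: to the hot plate; z: up. Fingertip friction at least 0.48; 6 N of push is ample.
- mug_start (a joint): push button of the small warmer; the same as the large one's.
- mug_start_top (a point): middle of the top of the small warmer's push button.
- jug_mid (a point): lidded stainless steel jug, 104 mm across and 168 mm high, its black loop handle reaching 84 mm from its axis; stands on the large hot plate. The point is on its axis, 80 mm above its foot.
- mug_mid (a point): white ceramic mug, 76 mm across and 85 mm high; stands on the small hot plate. The point is on its axis, 42 mm above its foot.
- soap_mid (a point): green bottle of dish soap, 60 mm across, 190 mm high, behind the warmers. The point is on its axis, half-way up.
- tumbler_mid (a point): clear plastic tumbler, 70 mm across, 100 mm high, behind the warmers. The point is on its axis, half-way up.
- jar_mid (a point): glass jar, 70 mm across, 90 mm high, behind the warmers. The point is on its axis, half-way up.
- cup_mid (a point): light paper cup, 74 mm across, 80 mm high, between the warmers and the robot, to the right. The point is on its axis, half-way up.
- spoon_mid (a point): spoon lying flat on the counter between the warmers and the robot, to the left; the point is at its middle.

How it is judged:
By the outcome, as a careful person would: the job done as asked, in the order asked, and still so for the second after the job is handed in, with the robot touching nothing.
It also fails if it takes over 48 s, if anything falls off the work surface, if the arm or the gripper's body presses on something with over 40 N, if the wrist force passes 120 N, or if a joint passes its speed limit or range.

## Working session

There is one attempt and no reset: what is moved stays moved. The work goes in short steps, Python scripts to look and compute and a shell command to move; the robot and the scene stay as the last step left them, time stands still between calls to the robot, and variables do not carry over. Pictures are saved under pics/ and viewed, and the job is handed in when it is done.

```bash
mkdir -p pics; cat > h.py <<'E'
import numpy as np,cv2
from workcell import bot
def shot(name,fn):
    p=bot.grab_frame(name); cv2.imwrite('pics/'+fn,p['pixels']); return p
def f(p): return 200/np.tan(np.radians(p['vertical_fov'])/2)
def proj(p,X):
    c=np.array(p['R'])@np.array(X)+np.array(p['t']); return [f(p)*c[0]/c[2]+p['cx'],f(p)*c[1]/c[2]+p['cy']]
def ray(p,uv,z):
    R=np.array(p['R']);t=np.array(p['t']);d=R.T@np.array([(uv[0]-p['cx'])/f(p),(uv[1]-p['cy'])/f(p),1]);o=-R.T@t
    return o+d*(z-o[2])/d[2]
E
python3 - <<'E'
from h import *
print({k:(v if not hasattr(v,'shape') else v.tolist()) for k,v in bot.observe().items()},bot.grasp_offset)
for n in ('top','side'):
    p=shot(n,n+'0.png'); print(n,p['vertical_fov'],p['cx'],p['cy'],np.round(-np.array(p['R']).T@np.array(p['t']),3), np.round(p['R'],2).tolist())
    for th,z in (('jug_wheel',.07),('jug_start',.06),('mug_wheel',.07),('mug_start',.06),('jug_warmer',.058),('mug_warmer',.058),('jug_mid',.16),('jug_wheel_top',.074),('jug_start_top',.06)):
        for r in bot.trace(p,th)[:2]: print(th,round(r['score'],2),np.round(r['point']),np.round(ray(p,r['point'],z),3),r['region'].sum())
E
```

```text
{'clock': 0.0, 'qpos': [1.048840964221423, 0.5220638710636801, -0.036333363432483175, 1.6000049793370938, 0.021227271446102074, 1.021110374901408, -0.11277904822864922], 'qd': [-0.00010324740992389639, -0.00010319283833670989, -0.0010271151381418817, 0.00012671191329131226, -0.000677991868846924, 0.0004959367383223568, -0.00044780834552029966], 'joint_efforts': [0.0017569772171555087, -92.70959615707397, 1.9809499382972717, -36.992372274398804, 0.017921043327078223, 0.008257438021246344, 8.301289426526637e-05], 'position': [0.272651985667161, -0.5620082115618638, 0.23069569394309164], 'tool_rot': [-3.140396602843209, 0.00010646542134873371, 0.45178578164561456], 'force': [0.42431466755376596, -0.633295806039051, 0.23573455852144526], 'moment': [-0.010263976683868149, 0.027200881807859633, 0.004670822231601527], 'grip_width': 0.08515983062144095} 0.0187
top 49.97715594456992 327.9346527081518 194.0257119314262 [ 0.374 -0.026  1.492] [[0.01, -1.0, -0.01], [-0.99, -0.01, -0.12], [0.12, 0.01, -0.99]]
jug_wheel 0.57 [422. 206.] [ 0.513 -0.319  0.07 ] 67
mug_wheel 0.39 [286. 184.] [0.586 0
[... 482 characters left out ...]
5]]
jug_wheel 0.59 [347. 171.] [ 0.5   -0.307  0.07 ] 72
jug_wheel 0.39 [295. 287.] [0.512 0.334 0.07 ] 3856
mug_wheel 0.47 [290. 236.] [0.583 0.13  0.07 ] 112
mug_wheel 0.16 [217. 241.] [0.771 0.196 0.07 ] 1253
mug_start 0.45 [314. 236.] [0.521 0.097 0.06 ] 43
jug_warmer 0.93 [342. 202.] [ 0.481 -0.109  0.058] 2272
jug_warmer 0.3 [350. 170.] [ 0.497 -0.337  0.058] 61
mug_warmer 0.72 [295. 290.] [0.513 0.331 0.058] 3510
mug_warmer 0.34 [289. 238.] [0.589 0.122 0.058] 84
jug_mid 0.55 [325. 174.] [ 0.533 -0.087  0.16 ] 1707
jug_wheel_top 0.69 [341. 202.] [ 0.48  -0.081  0.074] 2292
jug_wheel_top 0.36 [216. 241.] [0.768 0.203 0.074] 1281
jug_start_top 0.15 [267. 189.] [ 0.736 -0.134  0.06 ] 576
```

View pics/top0.png

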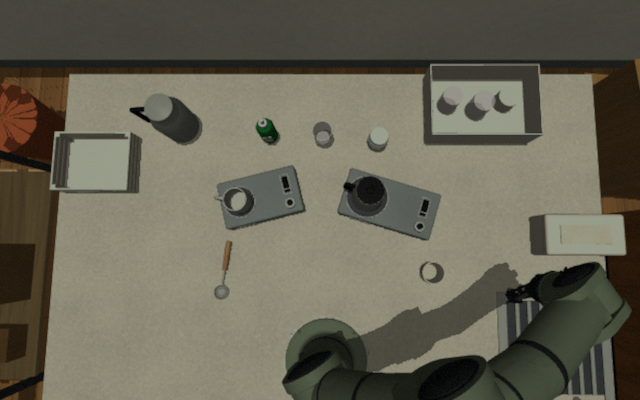

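View pics/side0.png

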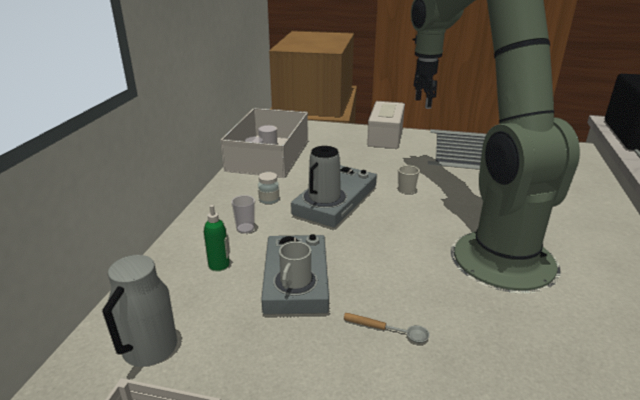

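The large warmer is the right-hand one, with the jug at px (368,195) in the top view. Its wheel is near (424,207) and its button near (418,223). Next I zoom in and fit the box.

```bash
cat > fit.py <<'E'
from h import *
from scipy.optimize import minimize
def corners(x,y,a,z,L=.32,W=.16):
    c,s=np.cos(a),np.sin(a)
    return [(x+c*u-s*v,y+s*u+c*v,z) for u,v in ((W/2,L/2),(W/2,-L/2),(-W/2,-L/2),(-W/2,L/2))]
def pt(q,u,v,z):
    c,s=np.cos(q[2]),np.sin(q[2]); return [q[0]+c*u-s*v,q[1]+s*u+c*v,z]
def mask(p,q):
    m=np.zeros((1600,2560),np.uint8)
    P=np.array([proj(p,X) for z in (0.,.058) for X in corners(*q,z)],np.float32)
    cv2.fillConvexPoly(m,cv2.convexHull(np.round((P+.5)*4).astype(np.int32)),255)
    return cv2.resize(m,(640,400),interpolation=cv2.INTER_AREA)/255.
E
python3 - <<'E'
from fit import *
import pickle
pt_=shot('top','top1.png'); ps=shot('side','side1.png')
pickle.dump((pt_,ps),open('frames.pkl','wb'))
mt=bot.trace(pt_,'jug_warmer')[0]; ms=bot.trace(ps,'jug_warmer')[0]
mj=bot.trace(pt_,'jug_mid')[0]['region']; mjs=bot.trace(ps,'jug_mid')[0]['region']
def un(r,j):
    return r, ~cv2.dilate((j).astype(np.uint8),np.ones((7,7))).astype(bool)
def cost(q,which='ts'):
    c=0
    if 't' in which:
        c+=np.abs(mask(pt_,q)-mt['region'])[wt].sum()
    if 's' in which:
        c+=np.abs(mask(ps,q)-ms['region'])[ws].sum()
    return c
_,wt=un(mt['region'],mj);_,ws=un(ms['region'],mjs)
for w in ('t','s','ts'):
    b=None
    for a in (-.3,-.15):
        r=minimize(lambda v:cost(v*np.array([.02,.02,.1]),w),np.array([.508/.02,-.2/.02,a/.1]),method='Nelder-Mead',options=dict(initial_simplex=np.array([.508/.02,-.2/.02,a/.1])+np.array([[0,0,0],[1,0,0],[0,1.5,0],[0,0,1]])))
        if b is None or r.fun<b.fun:b=r
    q=b.x*np.array([.02,.02,.1]); print(w,q,b.fun,'wheel',np.round(pt(q,0,-.115,.074),4),'btn',np.round(pt(q,-.065,-.115,.06),4))
np.save('q.npy',q)
out=[]
for p,(x0,y0,ww,hh) in ((pt_,(330,160,120,90)),(ps,(280,130,120,100))):
    S=6; im=cv2.resize(p['pixels'][y0:y0+hh,x0:x0+ww],None,fx=S,fy=S,interpolation=cv2.INTER_CUBIC)
    P=lambda X:tuple(int(round((v+.5-o)*S)) for v,o in zip(proj(p,X),(x0,y0)))
    im2=im.copy()
    for z in(.058,0):
        cv2.polylines(im2,[np.array([P(X) for X in corners(*q,z)])],True,(0,255,0),1)
    for X in (pt(q,0,-.115,.074),pt(q,-.065,-.115,.062),pt(q,0,.078,.06)): cv2.circle(im2,P(X),3,(0,0,255),-1)
    out.append(im2)
    cv2.imwrite('pics/z%d.png'%len(out),im2)
    cv2.imwrite('pics/zr%d.png'%len(out),im)
E
```

```text
Traceback (most recent call last):
IndexError: list index out of range
```

```bash
cat > run.py <<'E'
from fit import *
pt_=shot('top','top2.png'); ps=shot('side','side2.png')
def get(p):
    for n in ('jug_warmer','jug_wheel_top','jug_start_top'):
        r=[x for x in bot.trace(p,n) if x['region'].sum()>2000 and x['point'][0]>(380 if p is pt_ else 320)]
        if r: print(n,r[0]['score'],r[0]['region'].sum()); return r[0]['region']
mt=get(pt_); ms=get(ps)
wt=np.ones((400,640),bool); wt[174:216,340:388]=0
ws=np.ones((400,640),bool); ws[140:212,300:346]=0
def cost(q,which='ts'):
    c=0
    if 't' in which: c+=np.abs(mask(pt_,q)-mt)[wt].sum()
    if 's' in which: c+=np.abs(mask(ps,q)-ms)[ws].sum()
    return c
for w in ('t','s','ts'):
    if mt is None and 't' in w or ms is None and 's' in w: continue
    b=None
    for a in (-.3,-.15):
        x0=np.array([.508/.02,-.2/.02,a/.1])
        r=minimize(lambda v:cost(v*np.array([.02,.02,.1]),w),x0,method='Nelder-Mead',options=dict(initial_simplex=x0+np.array([[0,0,0],[1,0,0],[0,1.5,0],[0,0,1]])))
        if b is None or r.fun<b.fun:b=r
    q=b.x*np.array([.02,.02,.1]); print(w,q,b.fun,'wheel',np.round(pt(q,0,-.115,.074),4),'btn',np.round(pt(q,-.065,-.115,.06),4))
np.save('q.npy',q)
for i,(p,(x0,y0,ww,hh)) in enumerate(((pt_,(330,160,120,90)),(ps,(280,130,120,100)))):
    S=6; im=cv2.resize(p['pixels'][y0:y0+hh,x0:x0+ww],None,fx=S,fy=S,interpolation=cv2.INTER_CUBIC)
    P=lambda X:tuple(int(round((v+.5-o)*S)) for v,o in zip(proj(p,X),(x0,y0)))
    cv2.imwrite('pics/zr%d.png'%(i+1),im)
    for z in(.058,0): cv2.polylines(im,[np.array([P(X) for X in corners(*q,z)])],True,(0,255,0),1)
    for X in (pt(q,0,-.115,.074),pt(q,-.065,-.115,.062),pt(q,0,.078,.06)): cv2.circle(im,P(X),3,(0,0,255),-1)
    cv2.imwrite('pics/z%d.png'%(i+1),im)
E
python3 run.py
```

```text
jug_warmer 0.65 3625
jug_warmer 0.88 2335
t [ 0.52239131 -0.20755047 -0.29262426] 95.78039215686275 wheel [ 0.4892 -0.3177  0.074 ] btn [ 0.427  -0.2989  0.06  ]
s [ 0.52440722 -0.22573637 -0.28483082] 155.5686274509804 wheel [ 0.4921 -0.3361  0.074 ] btn [ 0.4297 -0.3178  0.06  ]
ts [ 0.52218561 -0.20867271 -0.28287231] 416.4470588235294 wheel [ 0.4901 -0.3191  0.074 ] btn [ 0.4277 -0.301   0.06  ]
```

View pics/z1.png

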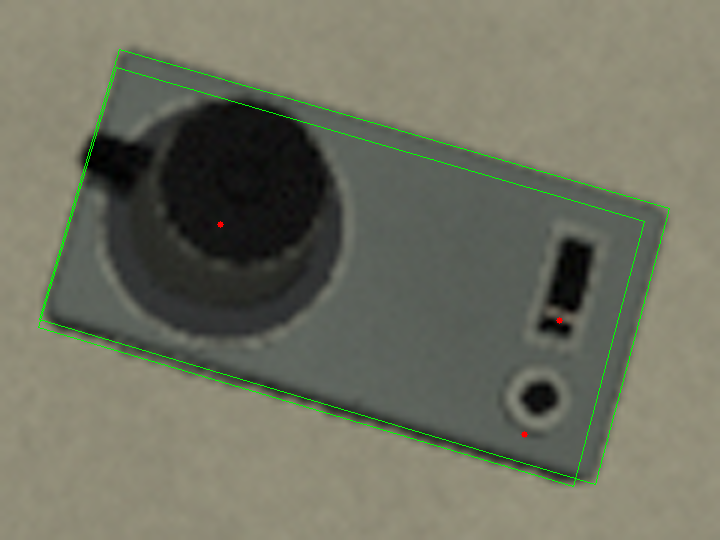

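View pics/z2.png

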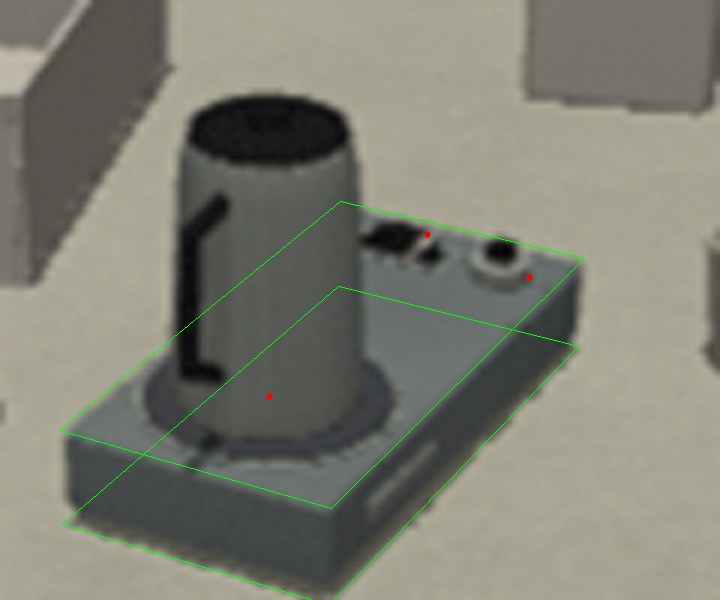

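The box outline fits both views. The wheel and button sit about 20 mm further in +x than my assumed x=0 for the wheel; their 65 mm spacing agrees. I'll measure them directly.

```bash
python3 - <<'E'
from fit import *
a=shot('top','t3.png'); b=shot('side','s3.png'); print(a.keys())
q=np.load('q.npy')
U=lambda x,y,o:[x/6-.5+o[0],y/6-.5+o[1]]
for n,ut,us,z in (('button',U(540,398,(330,160)),U(501,250,(280,130)),.064),('slot',U(566,285,(330,160)),U(405,243,(280,130)),.062)):
    print(n,z,ray(a,ut,z),ray(b,us,z))
    P=[np.c_[np.array(p['R']),p['t']] for p in (a,b)]; K=[np.array([[f(p),0,p['cx']],[0,f(p),p['cy']],[0,0,1]]) for p in (a,b)]
    X=cv2.triangulatePoints(K[0]@P[0],K[1]@P[1],np.array(ut,float),np.array(us,float)); print(n,'tri',(X[:3]/X[3]).T)
for p,o,nm in ((a,(400,185),'t'),(b,(325,150),'s')):
    im=cv2.resize(p['pixels'][o[1]:o[1]+50,o[0]:o[0]+60],None,fx=12,fy=12,interpolation=cv2.INTER_CUBIC)
    for u,v,z,c in ((.02,-.115,.074,(0,0,255)),(-.045,-.115,.064,(0,255,0)),(.02,-.115,.058,(255,0,0))):
        cv2.circle(im,tuple(int((w+.5-k)*12) for w,k in zip(proj(p,pt(q,u,v,z)),o)),3,c,-1)
    cv2.imwrite('pics/w%s.png'%nm,im)
print('pred',pt(q,.02,-.115,.074),pt(q,-.045,-.115,.064))
E
```

```text
dict_keys(['pixels', 'vertical_fov', 'cx', 'cy', 'R', 't', 'shot'])
button 0.064 [ 0.44766894 -0.30960963  0.064     ] [ 0.44795015 -0.3278442   0.064     ]
button tri [[ 0.44620267 -0.30770877  0.07396378]]
slot 0.062 [ 0.51060769 -0.32562709  0.062     ] [ 0.50456159 -0.3283962   0.062     ]
slot tri [[ 0.50691237 -0.32569797  0.06336911]]
pred [np.float64(0.5092925411211416), np.float64(-0.32468464705521466), 0.074] [np.float64(0.44687579095029284), np.float64(-0.30654217483917306), 0.064]
```

View pics/wt.png

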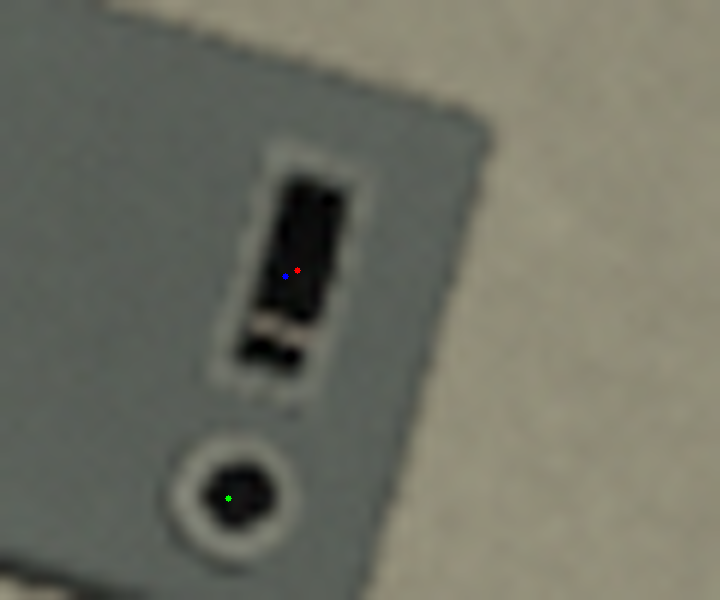

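View pics/ws.png

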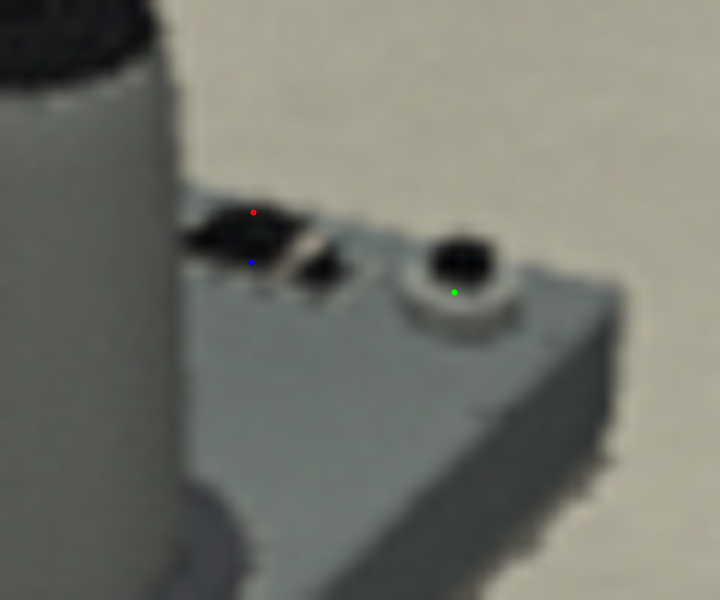

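The measurements agree. The button-top triangulates to about (0.446, -0.308, 0.073), and adding 65 mm along the warmer's x gives wheel_top ≈ (0.509, -0.3255, 0.074), with yaw ≈ -0.283. The white line leans to the robot, as expected for low. Next I shut the fingers, turn the tool x onto the warmer's x and go over.

```bash
python3 -m handwheel '[[0,0,0,0,0,0.029],[0,0,0,0,0,0.029],[0,0,0,0,0,0.029],[0,0,0,0,0,0.03],[0,0,0,0,0,0]]' 1
```

```text
clock: 2.17
position: [0.273, -0.5622, 0.2313]
tool_rot: [3.141, 0.0, -0.281]
force: [0.8, 0.5, 0.3]
grip_width: -0.0003
```

```bash
python3 -m handwheel '[[0.5,-0.98,0,0,0,0],[0.5,-0.98,0,0,0,0],[0.5,-0.98,0,0,0,0],[0.5,-0.98,0,0,0,0],[0.5,-0.98,0,0,0,0],[0.5,-0.98,0,0,0,0]]'
```

```text
clock: 2.92
position: [0.3864, -0.4414, 0.2314]
tool_rot: [3.141, -0.0, -0.277]
force: [0.6, -0.9, -0.8]
grip_width: 0.0005
```

```bash
python3 -m handwheel '[[0.5,-0.98,0,0,0,0],[0.5,-0.98,0,0,0,0],[0.5,-0.98,0,0,0,0],[0.5,-0.98,0,0,0,0],[0.5,-0.98,0,0,0,0],[0.5,-0.98,0,0,0,0],[0,0,0,0,0,0],[0,0,0,0,0,0]]'
cat > g.py <<'E'
import sys; from h import *
s=bot.observe(); W=np.array([.509,-.3255,.074]); a=-.283
P=np.array(s['position']); d=W-P; r=np.array(s['tool_rot']); y=r[2]
from scipy.spatial.transform import Rotation as Ro
R=Ro.from_euler('xyz',r).as_matrix()
wx=np.array([np.cos(a),np.sin(a),0]);wy=np.array([-np.sin(a),np.cos(a),0])
e=P-W
print('t',round(s['clock'],2),'pos',P.round(4),'rpy',r.round(4),'rel wheel top: along',(e@wx*1e3).round(2),'across',(e@wy*1e3).round(2),'up',(e[2]*1e3).round(2),'F',np.round(s['force'],2),'w',round(s['grip_width'],4))
print('tool-frame mm to wheel top',(R.T@d*1e3).round(2),'q',np.round(s['qpos'],2))
E
python3 g.py
```

```text
clock: 3.92
position: [0.4984, -0.3223, 0.2313]
tool_rot: [3.141, 0.0, -0.28]
force: [-0.2, -0.5, -0.9]
grip_width: -0.0
t 3.92 pos [ 0.4984 -0.3223  0.2313] rpy [ 3.1412e+00  1.0000e-04 -2.8000e-01] rel wheel top: along -11.12 across 0.11 up 157.31 F [-0.2  -0.47 -0.88] w -0.0
tool-frame mm to wheel top [1.114e+01 8.000e-02 1.573e+02] q [ 0.41  0.47  0.09  1.69 -0.05  0.98 -1.33]
```

```bash
python3 -m handwheel '[[0.1,0,1,0,0,0],[0,0,1,0,0,0],[0,0,1,0,0,0],[0,0,1,0,0,0],[0,0,1,0,0,0],[0,0,0.7,0,0,0],[0,0,0,0,0,0],[0,0,0,0,0,0]]'
python3 g.py; python3 - <<'E'
from h import *
W=[.509,-.3255,.074]
for n,o in (('top',(380,165)),('side',(315,130))):
    p=shot(n,n+'4.png'); im=cv2.resize(p['pixels'][o[1]:o[1]+60,o[0]:o[0]+80],None,fx=9,fy=9,interpolation=cv2.INTER_CUBIC)
    for X,c in ((W,(0,0,255)),(bot.observe()['position'],(0,255,0))):
        cv2.circle(im,tuple(int((w+.5-k)*9) for w,k in zip(proj(p,X),o)),2,c,-1)
    cv2.imwrite('pics/c4%s.png'%n,im)
E
```

```text
clock: 4.92
position: [0.5015, -0.3229, 0.0896]
tool_rot: [3.141, -0.001, -0.282]
force: [-0.5, 0.5, 0.3]
grip_width: -0.0004
t 4.92 pos [ 0.5015 -0.3229  0.0896] rpy [ 3.1413e+00 -9.0000e-04 -2.8230e-01] rel wheel top: along -7.98 across 0.41 up 15.6 F [-0.48  0.54  0.29] w -0.0004
tool-frame mm to wheel top [ 7.96  0.41 15.6 ] q [ 0.43  0.66  0.06  1.79 -0.06  0.69 -1.33]
```

View pics/c4top.png

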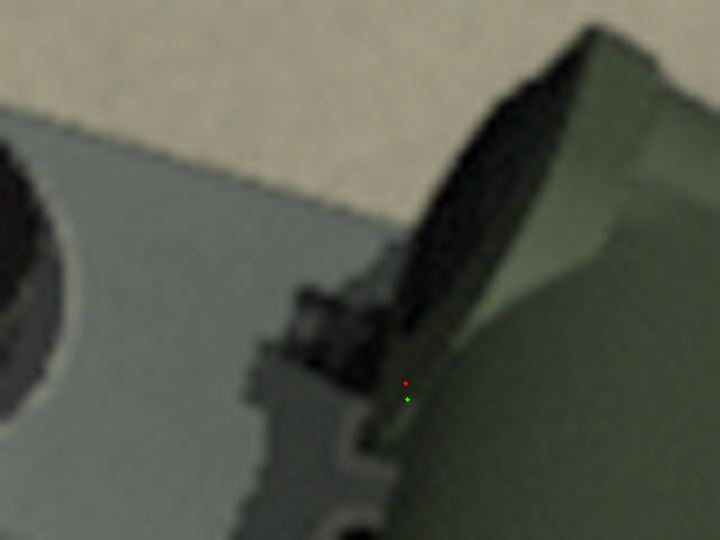

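View pics/c4side.png

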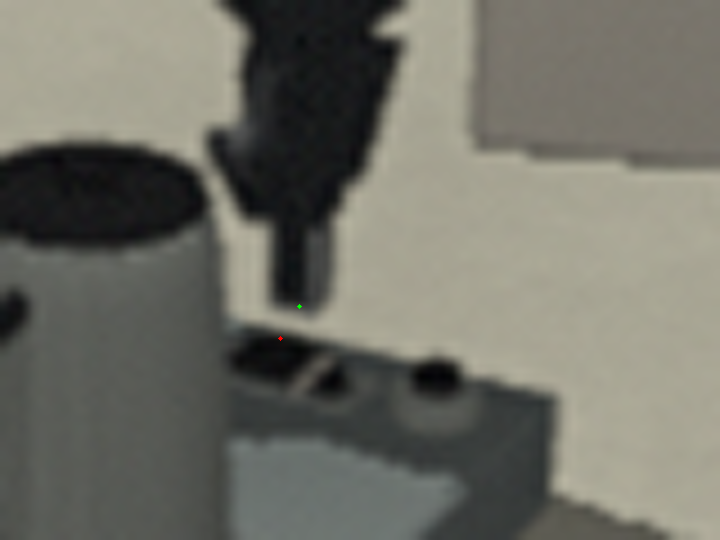

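The side view shows the fingertip at (299,306), above and on the robot side of the wheel top at (280,338), with the white line still leaning to the robot. I'll descend in small steps to contact.

```bash
python3 -m handwheel '[[0,0,0.25,0,0,0],[0,0,0.2,0,0,0],[0,0,0.06,0,0,0],[0,0,0,0,0,0]]'; python3 g.py|head -1
python3 -m handwheel '[[0,0,0.04,0,0,0],[0,0,0.04,0,0,0],[0,0,0,0,0,0]]'; python3 g.py | head -1
```

```text
clock: 5.52
position: [0.5011, -0.3224, 0.0759]
tool_rot: [-3.142, 0.0, -0.282]
force: [-0.3, -0.2, -0.5]
grip_width: -0.0
t 5.53 pos [ 0.5011 -0.3224  0.0759] rpy [-3.1415e+00  4.0000e-04 -2.8240e-01] rel wheel top: along -8.43 across 0.79 up 1.87 F [-0.3  -0.22 -0.49] w -0.0
clock: 5.9
position: [0.5013, -0.3225, 0.0741]
tool_rot: [3.142, -0.0, -0.282]
force: [0.2, 0.4, 1.0]
grip_width: -0.0001
t 5.9 pos [ 0.5013 -0.3225  0.0741] rpy [ 3.1415e+00 -2.0000e-04 -2.8230e-01] rel wheel top: along -8.23 across 0.76 up 0.12 F [0.2  0.4  1.03] w -0.0001
```

```bash
python3 -m handwheel '[[0,0,0.04,0,0,0],[0,0,0,0,0,0]]'; python3 g.py | head -1
```

```text
clock: 6.15
position: [0.502, -0.3227, 0.0739]
tool_rot: [3.141, -0.002, -0.282]
force: [-0.6, 0.3, 11.7]
grip_width: -0.0001
t 6.15 pos [ 0.502  -0.3227  0.0739] rpy [ 3.1414e+00 -1.8000e-03 -2.8230e-01] rel wheel top: along -7.54 across 0.74 up -0.14 F [-0.64  0.33 11.67] w -0.0001
```

```bash
python3 -m handwheel '[[0,0,0.02,0,0,0],[0,0,0,0,0,0]]'; python3 g.py | head -1
```

```text
clock: 6.4
position: [0.5023, -0.3228, 0.0738]
tool_rot: [3.141, -0.003, -0.282]
force: [-0.4, 1.1, 17.9]
grip_width: -0.0002
t 6.4 pos [ 0.5023 -0.3228  0.0738] rpy [ 3.1413e+00 -2.6000e-03 -2.8230e-01] rel wheel top: along -7.21 across 0.68 up -0.21 F [-0.4   1.11 17.92] w -0.0002
```

```bash
python3 -m handwheel '[[0,0,-0.03,0,0,0],[0,0,0,0,0,0]]'; python3 g.py | head -1
```

```text
clock: 6.65
position: [0.5017, -0.3226, 0.0739]
tool_rot: [3.141, -0.001, -0.282]
force: [-0.4, 1.0, 9.3]
grip_width: 0.0001
t 6.65 pos [ 0.5017 -0.3226  0.0739] rpy [ 3.1414e+00 -1.3000e-03 -2.8240e-01] rel wheel top: along -7.78 across 0.72 up -0.06 F [-0.37  0.97  9.26] w 0.0001
```

```bash
python3 -m handwheel '[[0.04,0,0,0,0,0],[0.04,0,0,0,0,0],[0.04,0,0,0,0,0],[0,0,0,0,0,0]]'; python3 g.py | head -1
```

```text
clock: 7.15
position: [0.5045, -0.3235, 0.0739]
tool_rot: [3.141, -0.001, -0.282]
force: [-1.1, 1.5, 10.5]
grip_width: -0.0001
t 7.15 pos [ 0.5045 -0.3235  0.0739] rpy [ 3.1415e+00 -1.0000e-03 -2.8240e-01] rel wheel top: along -4.91 across 0.7 up -0.08 F [-1.06  1.54 10.55] w -0.0001
```

```bash
python3 -m handwheel '[[0.05,0,0,0,0,0],[0.05,0,0,0,0,0],[0.05,0,0,0,0,0],[0.05,0,0,0,0,0],[0,0,0,0,0,0]]'; python3 g.py | head -1
cat > look.py <<'E'
import sys; from h import *
p=shot('side','side%s.png'%sys.argv[1]); o=(325,140)
cv2.imwrite('pics/l%s.png'%sys.argv[1],cv2.resize(p['pixels'][o[1]:o[1]+50,o[0]:o[0]+60],None,fx=12,fy=12,interpolation=cv2.INTER_CUBIC))
E
python3 look.py 5
```

```text
clock: 7.78
position: [0.5095, -0.3249, 0.0739]
tool_rot: [3.141, -0.001, -0.282]
force: [-0.8, 0.5, 9.2]
grip_width: 0.0002
t 7.78 pos [ 0.5095 -0.3249  0.0739] rpy [ 3.1414e+00 -1.4000e-03 -2.8230e-01] rel wheel top: along 0.32 across 0.69 up -0.06 F [-0.77  0.5   9.21] w 0.0002
```

View pics/l5.png

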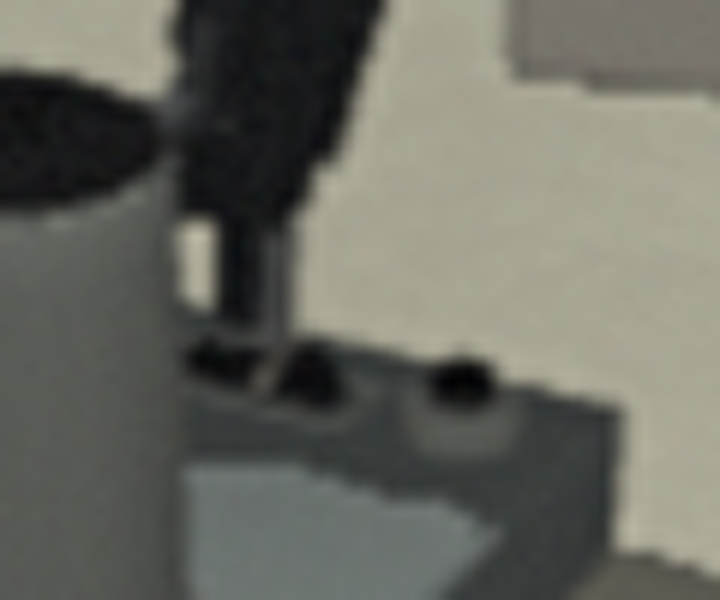

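```bash
python3 -m handwheel '[[0.05,0,0,0,0,0],[0.05,0,0,0,0,0],[0.05,0,0,0,0,0],[0.05,0,0,0,0,0],[0,0,0,0,0,0]]'; python3 g.py | head -1; python3 look.py 6
```

```text
clock: 8.45
position: [0.5146, -0.3265, 0.074]
tool_rot: [3.141, -0.002, -0.282]
force: [2.1, -0.4, 7.5]
grip_width: -0.0
t 8.45 pos [ 0.5146 -0.3265  0.074 ] rpy [ 3.1412e+00 -2.1000e-03 -2.8230e-01] rel wheel top: along 5.69 across 0.65 up -0.05 F [ 2.06 -0.38  7.52] w -0.0
```

View pics/l6.png

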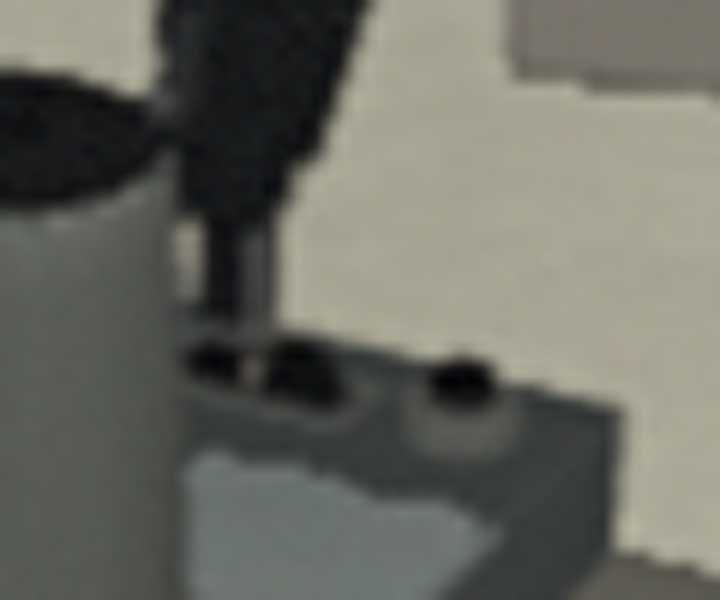

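The tangential force has changed sign, so the detent has flipped and now pulls towards the middle click; the line is nearly upright. A little more, then straight up.

```bash
python3 -m handwheel '[[0.05,0,0,0,0,0],[0.05,0,0,0,0,0],[0.03,0,0,0,0,0],[0,0,0,0,0,0]]'; python3 g.py | head -1; python3 -m handwheel '[[0,0,-0.1,0,0,0],[0,0,-0.3,0,0,0],[0,0,-0.6,0,0,0],[0,0,0,0,0,0]]'; python3 g.py; python3 look.py 7
```

```text
clock: 9.0
position: [0.5175, -0.3273, 0.0738]
tool_rot: [3.141, -0.001, -0.282]
force: [0.6, -1.1, 6.0]
grip_width: 0.0003
t 9.0 pos [ 0.5175 -0.3273  0.0738] rpy [ 3.1413e+00 -1.5000e-03 -2.8240e-01] rel wheel top: along 8.63 across 0.64 up -0.21 F [ 0.61 -1.13  6.04] w 0.0003
clock: 9.5
position: [0.5175, -0.3274, 0.0999]
tool_rot: [3.141, -0.002, -0.282]
force: [-0.4, -0.6, -0.1]
grip_width: 0.0
t 9.5 pos [ 0.5175 -0.3274  0.0999] rpy [ 3.1411e+00 -2.3000e-03 -2.8240e-01] rel wheel top: along 8.69 across 0.58 up 25.9 F [-0.4  -0.57 -0.07] w 0.0
tool-frame mm to wheel top [-8.75  0.56 25.88] q [ 0.42  0.66  0.07  1.74 -0.06  0.73 -1.33]
```

View pics/l7.png

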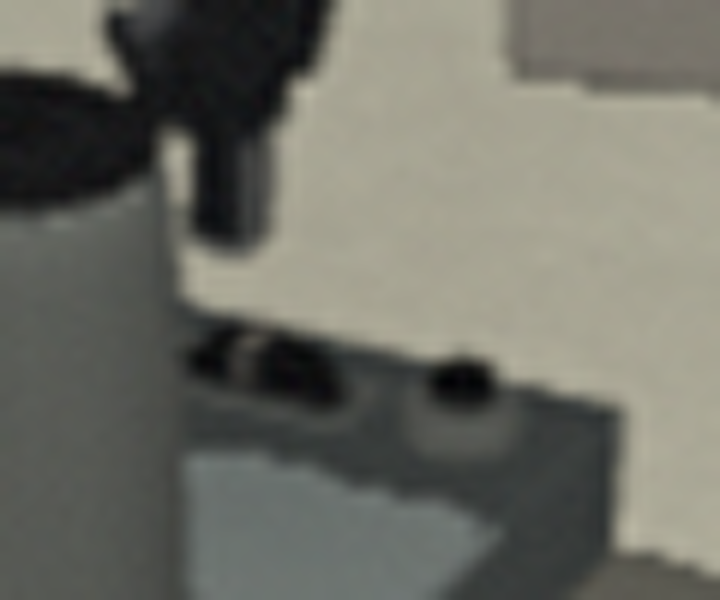

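The finger is clear and the white line stands upright, at (245,350) in the crop, so the wheel is in the middle click. Now to the button, 65 mm back.

```bash
python3 -m handwheel '[[-0.5,0.02,0,0,0,0],[-0.98,0,0,0,0,0],[-0.98,0,0,0,0,0],[-0.49,0,0,0,0,0],[0,0,0.4,0,0,0],[0,0,0.2,0,0,0],[0,0,0,0,0,0]]'; python3 g.py;  python3 - <<'E'
from h import *
o=(325,140); p=shot('side','side8.png'); im=cv2.resize(p['pixels'][o[1]:o[1]+50,o[0]:o[0]+60],None,fx=12,fy=12,interpolation=cv2.INTER_CUBIC)
for X,c in ((bot.observe()['position'],(0,255,0)),([.4466,-.3074,.074],(0,0,255))): cv2.circle(im,tuple(int((w+.5-k)*12) for w,k in zip(proj(p,X),o)),2,c,-1)
cv2.imwrite('pics/l8.png',im)
E
```

```text
clock: 10.42
position: [0.4461, -0.3067, 0.0825]
tool_rot: [-3.141, 0.001, -0.282]
force: [0.2, 1.0, -0.1]
grip_width: -0.0
t 10.43 pos [ 0.4461 -0.3067  0.0825] rpy [-3.1413e+00  9.0000e-04 -2.8210e-01] rel wheel top: along -65.65 across 0.44 up 8.49 F [ 0.24  1.01 -0.11] w -0.0
tool-frame mm to wheel top [65.66  0.5   8.43] q [ 0.45  0.6   0.06  1.94 -0.06  0.6  -1.3 ]
```

View pics/l8.png

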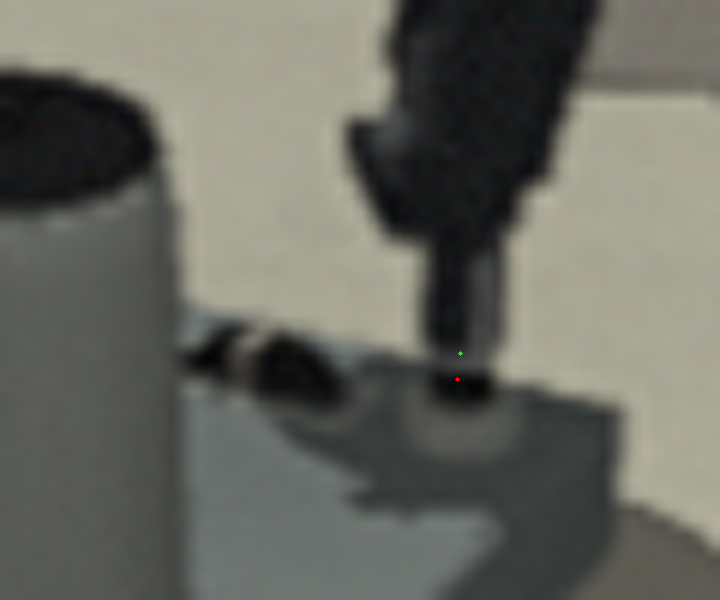

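The tip is right above the cap and the wheel's line is still upright. Pressing in steps.

```bash
python3 -m handwheel '[[0,0,0.12,0,0,0],[0,0,0.1,0,0,0],[0,0,0.08,0,0,0],[0,0,0,0,0,0],[0,0,0,0,0,0]]'; python3 g.py|head -1; python3 -m handwheel '[[0,0,0.06,0,0,0],[0,0,0.06,0,0,0],[0,0,0,0,0,0]]'; python3 g.py|head -1
```

```text
clock: 11.1
position: [0.4461, -0.307, 0.076]
tool_rot: [3.142, -0.001, -0.282]
force: [2.0, 0.0, 3.1]
grip_width: 0.0002
t 11.1 pos [ 0.4461 -0.307   0.076 ] rpy [ 3.1415e+00 -5.0000e-04 -2.8240e-01] rel wheel top: along -65.58 across 0.22 up 1.96 F [1.95 0.03 3.14] w 0.0002
clock: 11.48
position: [0.4462, -0.307, 0.0737]
tool_rot: [3.142, -0.001, -0.283]
force: [-2.2, 2.0, 22.9]
grip_width: -0.0004
t 11.47 pos [ 0.4462 -0.307   0.0737] rpy [ 3.1415e+00 -1.0000e-03 -2.8250e-01] rel wheel top: along -65.47 across 0.18 up -0.29 F [-2.21  1.96 22.95] w -0.0004
```

```bash
python3 look.py 9; for i in 1 2; do python3 -m handwheel '[[0,0,-0.04,0,0,0],[0,0,0,0,0,0]]' >/dev/null; python3 g.py|head -1; python3 -m handwheel '[[0,0,0,0,0,0]]' | grep -E "force|posi"; done
```

```text
t 11.78 pos [ 0.4461 -0.307   0.074 ] rpy [ 3.1415e+00 -7.0000e-04 -2.8230e-01] rel wheel top: along -65.53 across 0.23 up 0.02 F [1.89 0.33 8.68] w -0.0003
position: [0.4461, -0.307, 0.074]
force: [2.4, 0.5, 8.6]
t 12.15 pos [ 0.4459 -0.3069  0.0748] rpy [ 3.1416e+00 -2.0000e-04 -2.8240e-01] rel wheel top: along -65.75 across 0.24 up 0.79 F [3.27 0.19 4.18] w -0.0003
position: [0.4459, -0.3069, 0.0747]
force: [2.6, -1.4, 2.7]
```

View pics/l9.png

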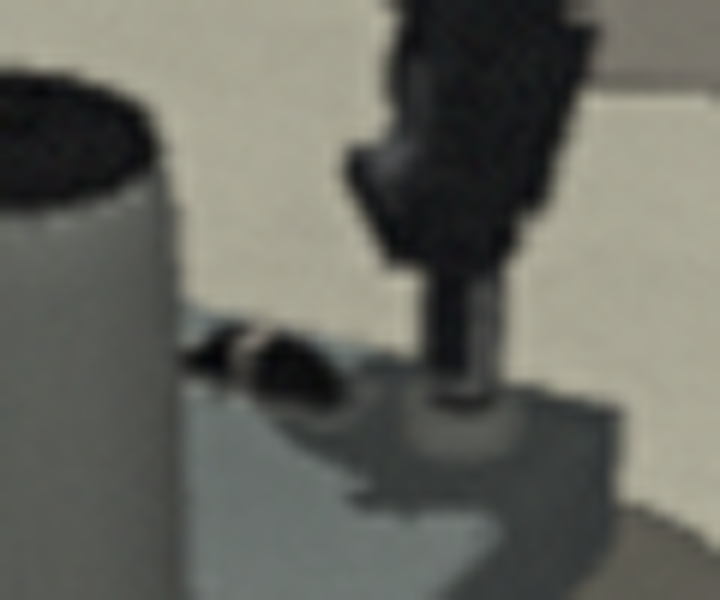

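While pressed, a thin black rim of the cap shows between the tip and the collar at (460,403). So the tip was stopped by the button's own end stop and not by the collar. I'll release slowly and read the spring curve.

```bash
for i in 1 2 3 ; do python3 -m handwheel '[[0,0,-0.08,0,0,0],[0,0,0,0,0,0],[0,0,0,0,0,0]]' |grep -E "posi|force"; python3 -m handwheel '[[0,0,0,0,0,0]]' | grep -E "force"; done; python3 -m handwheel '[[0,0,-0.3,0,0,0],[0,0,-1,0,0,0],[0,0,-1,0,0,0],[0,0,-1,0,0,0],[-0.8,0,-0.8,0,0,0],[-0.8,0,0,0,0,0],[0,0,0,0,0,0]]'; python3 g.py|head -1; python3 look.py 10;python3 - <<'E'
from h import *
p=shot('top','top10.png'); cv2.imwrite('pics/l10t.png',cv2.resize(p['pixels'][160:250,330:450],None,fx=6,fy=6,interpolation=cv2.INTER_CUBIC))
E
```

```text
position: [0.4457, -0.3068, 0.0767]
force: [0.5, -0.7, 3.1]
force: [0.6, -0.6, 3.0]
position: [0.4457, -0.3068, 0.0787]
force: [-0.3, -0.4, 0.8]
force: [-0.8, 1.2, 2.0]
position: [0.4458, -0.3068, 0.0808]
force: [0.4, -1.0, -0.3]
force: [0.0, 0.8, 0.1]
clock: 14.65
position: [0.4066, -0.2957, 0.1841]
tool_rot: [3.141, -0.001, -0.283]
force: [0.8, 0.2, 1.2]
grip_width: 0.0003
t 14.65 pos [ 0.4066 -0.2957  0.1841] rpy [ 3.1415e+00 -5.0000e-04 -2.8310e-01] rel wheel top: along -106.6 across 0.01 up 110.1 F [0.85 0.17 1.17] w 0.0003
```

View pics/l10.png

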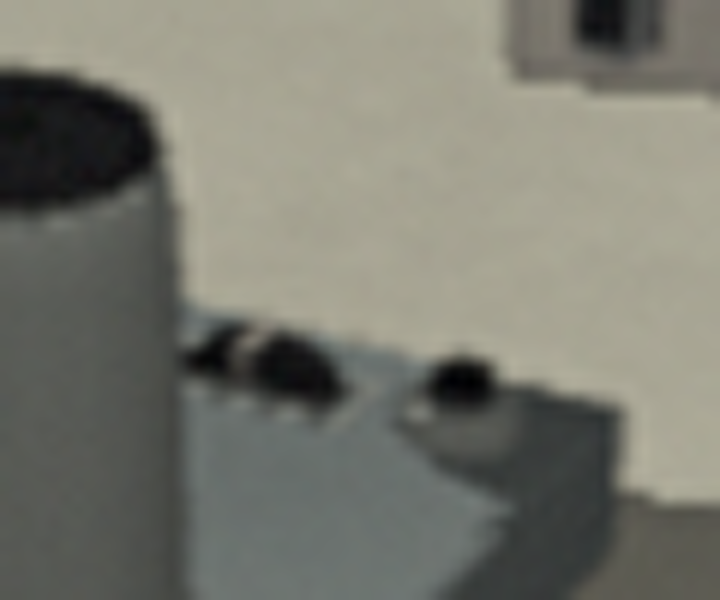

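View pics/l10t.png

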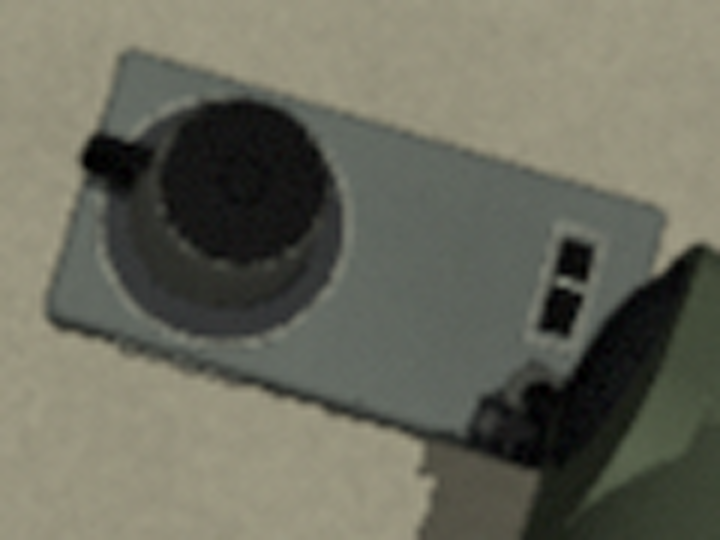

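The white line is at mid-slot at (568,285) in the top crop, which is the middle click. The cap is up again at (462,380), and its free height of about 80 mm against the stop at about 74 mm gives the full 6 mm of travel. Handing in.

```bash
python3 -c "
from workcell import bot
print(bot.job_done())"
```

```text
the job is handed in; nothing more can be done
None
```

The job is done and handed in at about 15 s of the 48 s allowed. The large warmer is the right-hand one.

**Wheel:** With the fingers shut and the tip pressing at about 6–10 N, I rolled the top of the wheel about 16 mm away from the robot. Then I lifted straight off and the detent took it the rest of the way. The sideways force changed sign part-way, as it should when the detent flips over once. In the last pictures from both cameras the white line stands upright in mid-slot, which is the middle click.

**Button:** I pressed it to its stop (about 23 N on the tip) and released it slowly. It bottomed at about 74 mm height and came free between 79 and 81 mm, which fits the 6 mm of travel. A thin black rim of the cap still showed above the collar, so the cap reached its own stop. The last side picture shows it up again.

**Disagreements:**
- I first assumed the wheel lay level with the warmer's middle in x. The pictures put it about 20 mm farther from the robot, so I measured it directly.
- The triangulated button height (74 mm) was about 6 mm lower than where the finger met it. This did no harm, because I found contact by force.
- While first finding contact, the push on the wheel briefly reached 18 N. I backed off to about 9 N before rolling it.

The jug looks unmoved in the last top picture. The arm went nowhere near the small warmer, and I did not picture it again at the end.

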